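# Open the instrument case

## Robot

A 6-joint arm with a two-finger parallel gripper is mounted at the origin on the work surface. World frame = base frame: x ahead of the robot, y to its left, z up, the work surface at z = 0. Lengths are in mm, angles in rad, forces in N, time in s.
With the tool pointing down it reaches from about 350 to 775 mm from the base axis. Payload 7.3 kg.
Tool frame: the origin (TCP) lies at the very end of the fingers, on their centre line; the grasp point (between the pads) lies 19 mm behind it (bot.tcp_to_grasp is the distance from the TCP to the grasp point, in mm); z points along the fingers, y is the direction in which the jaws open and shut (so a half turn about z gives the same grasp; the last joint's range is limited). The gripper opens to 92 mm and grips with 3 to 60 N. Pads are 19 mm wide; open, the fingers measure 130 mm over their backs; the gripper's body (75 mm by 190 mm) begins 47 mm behind the grasp point.
Start: joints at [1.054, 0.342, 1.524, -0, 1.275, -0.146], TCP at [190.227, 489.345, 226.741] pointing down, gripper open.
Joint ranges: [-2.53, 2.53], [-0.77, 2.02], [0.04, 2.7], [-1, 4.14], [0.28, 2.66], [-3.11, 3.11]. Speed limits (rad/s): [2.57, 2.57, 3.14, 3.14, 3.14, 3.14].

## Interface

Orientations are given as [roll, pitch, yaw] about the fixed x, y, z axes, in that order (R = Rz(yaw) Ry(pitch) Rx(roll)).
In Python, from plant import bot gives the robot as it stands. The module is installed in compiled form; this text tells all that it offers.
- The arm moves only by the tool carry_out, never from a script. Its argument "motion" is a list of rows, each a list of 5 numbers: the closure, from 0 (fully open) to 1 (shut), then the shift along the tool's x, y, z in mm, then the turn about the tool's z in degrees. In form: [[claw, dx, dy, dz, spin], ...]. A call has 1 to 10 rows; each row is the pose to reach, as a shift and turn from the pose measured when the call began, along the tool's axes at that moment; what a row does not reach only later rows make up. A row lasts 1/8 s, in which the tool goes at most 62.5 mm and 10.7 degrees, less where a joint would pass 70% of its speed; a pose out of reach is approached as far as the arm can. A call with a gripper value outside its range is refused whole. The fingers move at their own pace and stop on an object; the grip force is fixed at half the most. Time passes only in rows, so rows that repeat a pose let the fingers close. It gives the time, the measured TCP pose, the force and the opening at its end, in the units of the state.
- bot.get_obs(): the state, without advancing time (a new reading comes with each control period).
- bot.capture(name): name is "scene" or "side" or "wrist"; returns a dict with "color" (384x512x3 uint8, red, green, blue), "depth" (384x512 float32, mm along the optical axis (not along the pixel's ray), 0 where there is no reading), "K" (3x3 intrinsics, pixels), "camera_from_world" (4x4, takes a point from world to camera coordinates). Camera axes: x right, y down, z forward; pixel columns grow to the right and rows downward; lengths in mm; the calibration is good to about 2 mm. The wrist camera is an equidistant fisheye: a pixel r from the principal point sees the ray r / f radians off the axis. A picture is of the moment at which its call begins.
- bot.close_job(): hands the job in, once; it reports no verdict.
The state is a dict: "time": time; "joint_positions": joint angles; "dq": joint speeds; "tau": joint torques, N m; "tool_pos": TCP position; "tcp_rot": TCP orientation; "contact_force": force on the tool from outside, world axes, zero at the start; "moment": the same for the moment, N m; "grip_width": finger opening in mm.
Only numpy, scipy, OpenCV 4.12 (cv2) and the standard library are available. Lean on these libraries where they do the work, as an engineer would, in place of code of your own. Each camera call takes 0.05 s, during which the arm holds its last target.

## Task

Open the instrument case that has a black bar handle on its cover: turn its two captive thumbscrews anticlockwise, one after the other, each until it is fully loose at its stop, with the cover still in place. Then lift the cover off by the handle and lay it gently, flat and handle up, in the middle of the teal repair mat, and let go.

Things in the scene. Friction and masses are not known exactly. Their poses are not given: they have to be found in the camera images.
- cover: Aluminium cover, 135 x 245 mm (x, y), about 0.35 kg, 16 mm skirt fitting over a fixed case 60 mm high with 2 mm play. Origin: centre of the skirt's lower edge (44 mm above the table when seated); z up, y along the long side; sheet top at z 19. Black bar handle along y in the middle: 72 long, 12 thick, z 40 to 54. A thumbscrew at y = +95 and -95. A second case has no handle: not this one.
- screw_left (a joint): Captive thumbscrew at the cover's +y end. Upright steel wing 34 mm long, 10 thick, 25 to 54 mm above the cover origin, on a boss of radius 8. Axis vertical at cover y = +95 mm. Value rad: 0 tight (wing along cover x), starts 0 to 0.2, grows anticlockwise from above to a stop at 1.45 (loose, wing along the long side); stiff (0.04 N m), does not rise; its foot holds the cover below about 1.1.
- screw_right (a joint): Captive thumbscrew at the cover's -y end. Upright steel wing 34 mm long, 10 thick, 25 to 54 mm above the cover origin, on a boss of radius 8. Axis vertical at cover y = -95 mm. Value rad: 0 tight (wing along cover x), starts 0 to 0.2, grows anticlockwise from above to a stop at 1.45 (loose, wing along the long side); stiff (0.04 N m), does not rise; its foot holds the cover below about 1.1.
- mat_mid (a point): Middle of the teal repair mat, on its upper face, 5 mm above the table. The fixed mat is 280 x 320 mm (x by y), z up. A screwdriver lies near its far edge, about 118 mm from the middle on the +x side, parallel to y; the rest of the mat is clear.

How it is judged (in metres and radians):
On the way, in this order (a step that is already met when the one before it is completed fails the run):
1. one thumbscrew is loose (turned past 1.2 rad), the cover still in place (moved under 15 mm) (value of joint any of screw_left, screw_right above 1.2 rad and distance of cover from where it was at the start of the episode below 0.015 m), for 0.1 s.
2. both thumbscrews are loose (past 1.2 rad), the cover still in place (moved under 15 mm) (value of joint each of screw_left, screw_right above 1.2 rad and distance of cover from where it was at the start of the episode below 0.015 m), for 0.1 s.
3. the cover is lifted off: its origin over 80 mm above the table (height (world z) of cover above 0.08 m), for 0.1 s.
At the end, for the whole second after the job is handed in: The cover lies at rest on the mat, handle up, flat within 10 degrees (its underside within 10 mm of the mat), its centre within 40 mm of the mat's middle, either way round (horizontal distance between cover and mat_mid below 0.04 m and z of cover in the frame of mat_mid below 0.01 m and angle between cover's own z axis and vertical below 0.17 rad and linear speed of cover below 0.02 m/s); the robot touches nothing.
It fails at once if the cover is dropped: it falls free of the fingers faster than 0.7 m/s (contact force between the fingers and cover below 0.05 N and linear speed of cover above 0.7 m/s).
It also fails if it takes over 58 s, if anything falls off the work surface, if the arm or the gripper's body presses on something with over 40 N, if the wrist force passes 120 N, or if a joint passes its speed limit or range.

## Working session

There is one attempt and no reset: what is moved stays moved. The work goes in short steps, Python scripts to look and compute and a tool call to move; the robot and the scene stay as the last step left them, time stands still between calls to the robot, and variables do not carry over. Pictures are saved under pics/ and viewed, and the job is handed in when it is done.

Besides the shell and the picture viewer there is one more tool, called after "Call:" as a command line: name --pt "numbers of a row" for each row, then --argument value for the rest. carry_out: Moves the arm, as the interface text tells. Its arguments: {"type":"object","properties":{"motion":{"type":"array","items":{"type":"array","items":{"type":"number"}}}},"required":["motion"]}

```bash
mkdir -p pics; python3 - <<'E'
from plant import bot
import cv2,numpy as np
o=bot.get_obs();print(o)
for n in ["scene","side","wrist"]:
    c=bot.capture(n);cv2.imwrite(f"pics/{n}0.png",c["color"][:,:,::-1]);np.savez(f"{n}0.npz",**c)
    print(n,c["K"].tolist(),np.round(c["camera_from_world"],4).tolist(), np.percentile(c["depth"],[0,50,100]))
E
```

```text
{'time': 0.0, 'joint_positions': array([ 1.05400404e+00,  3.42733493e-01,  1.52500669e+00,  4.24703404e-06,
        1.27544234e+00, -1.45999865e-01]), 'dq': array([ 0.00092779,  0.00138482, -0.00204904, -0.00080224, -0.00079187,
        0.00065616]), 'tau': array([-3.35123359e-04, -4.31235337e+01, -2.44226933e+01,  7.17120920e-02,
        5.55522332e-02, -2.20040265e-04]), 'tool_pos': array([190.00600324, 488.96404127, 226.04300128]), 'tcp_rot': array([-3.14002030e+00, -2.35313843e-04,  2.77079880e+00]), 'contact_force': array([-0.51390136,  0.56198075,  0.74109974]), 'moment': array([-0.03399127,  0.035713  , -0.02079138]), 'grip_width': 91.80449797149767}
scene [[424.49790188759897, 0.0, 261.45968228712593], [0.0, 424.49790188759897, 199.3498253174121], [0.0, 0.0, 1.0]] [[-0.7649, 0.6438, -0.0233, 408.9794], [0.3703, 0.4098, -0.8337, -135.9831], [-0.5271, -0.6463, -0.5518, 1461.6738], [0.0, 0.0, 0.0, 1.0]] [   0.         1330.79101562 3758.18457031]
side [[389.2398240142334, 0.0, 252.00157137919737], [0.0, 389.2398240142334, 194.87225561817417], [0.0, 0.0, 1.0]] [[-0.9997, 0.0244, -0.0085, 559.0807], [0.0226, 0.6614, -0.7497, 49.7052], [-0.0127, -0.7496, -0.6617, 988.3715], [0.0, 0.0, 0.0, 1.0]] [   0.         1041.73504639 2944.99609375]
wrist [[297.3186396354542, 0.0, 259.1714406409651], [0.0, 297.3186396354542, 197.75468672624993], [0.0, 0.0, 1.0]] [[0.3614, 0.9324, -0.0009, -524.6995], [0.9019, -0.3494, 0.2539, -32.2252], [0.2365, -0.0926, -0.9672, 388.5681], [0.0, 0.0, 0.0, 1.0]] [  0.         343.17424011 907.7868042 ]
```

View pics/scene0.png

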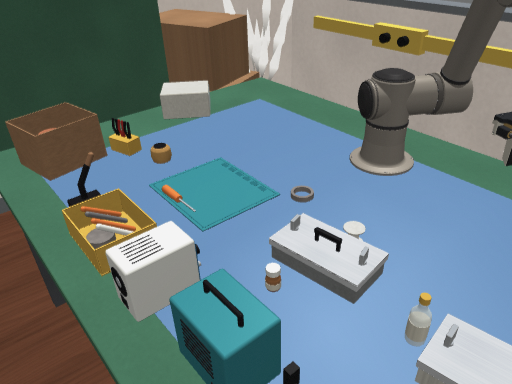

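View pics/side0.png

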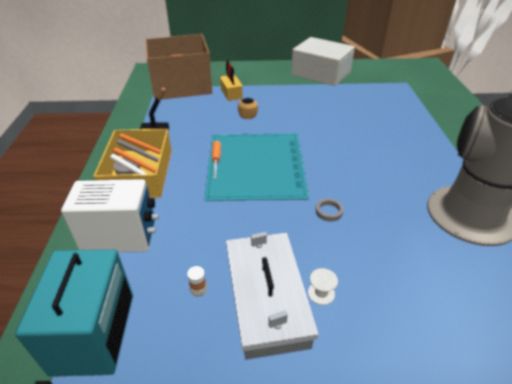

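View pics/wrist0.png

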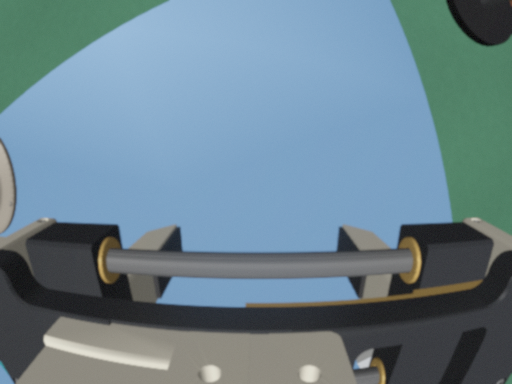

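The scene picture shows the handled case at about (328,255), with its handle at (327,238) and wings at (296,222) and (364,255). The teal mat is at (215,190), with the screwdriver near (178,198). The second case is bottom right. In the side view the case is at (270,290) and the mat at (255,165).

```bash
cat > h.py <<'E'
import numpy as np,cv2
def ld(n): return dict(np.load(n))
def cloud(c):
    d=c["depth"];K=c["K"];v,u=np.mgrid[:384,:512]
    P=np.stack([(u-K[0,2])/K[0,0]*d,(v-K[1,2])/K[1,1]*d,d],-1)
    T=np.linalg.inv(c["camera_from_world"])
    W=P@T[:3,:3].T+T[:3,3]; W[d<=0]=np.nan
    return W
def ray(c,u,v,z):
    K=c["K"];T=np.linalg.inv(c["camera_from_world"])
    r=T[:3,:3]@np.array([(u-K[0,2])/K[0,0],(v-K[1,2])/K[1,1],1.]);o=T[:3,3]
    return o+r*(z-o[2])/r[2]
E
python3 - <<'E'
from h import *
for n in ["scene","side"]:
    c=ld(n+"0.npz");W=cloud(c);im=c["color"].astype(int);hsv=cv2.cvtColor(c["color"],cv2.COLOR_RGB2HSV)
    box=np.zeros((384,512),bool)
    if n=="scene": box[205:300,262:392]=1
    else: box[225:360,222:322]=1
    top=box&(abs(W[...,2]-63)<6)&(hsv[...,1]<60)&(hsv[...,2]>120)
    r=cv2.minAreaRect(W[top][:,:2].astype(np.float32));print(n,"top",top.sum(),r,np.median(W[top][:,2]))
    hi=box&(W[...,2]>82)&(W[...,2]<115)
    k,l,s,ce=cv2.connectedComponentsWithStats(hi.astype(np.uint8))
    for i in range(1,k):
        if s[i,4]<15: continue
        p=W[l==i]; q=cv2.minAreaRect(p[:,:2].astype(np.float32))
        print(s[i],np.round(p.mean(0),1),np.round(p.max(0),1),np.round(q[0],1),np.round(q[1],1),q[2],"col",im[l==i].mean(0))
    m=(hsv[...,0]>80)&(hsv[...,0]<96)&(hsv[...,1]>120)&(abs(W[...,2]-5)<12)
    m=cv2.morphologyEx(m.astype(np.uint8),cv2.MORPH_OPEN,np.ones((3,3)))
    k,l,s,ce=cv2.connectedComponentsWithStats(m);i=1+np.argmax(s[1:,4])
    cn=cv2.findContours((l==i).astype(np.uint8),0,1)[0][0]
    q=np.array([ray(c,*p[0],5)[:2] for p in cn],np.float32)
    print("mat",cv2.minAreaRect(q),s[i])
E
```

```text
scene top 3695 ((575.3275146484375, 242.83111572265625), (222.79527282714844, 247.51763916015625), 8.094841957092285) 62.444095704410984
[290 214  10  13  78] [550.  146.5  92.3] [563.3 153.   99.8] [547.4 144.9] [32.1 11.6] 10.699719429016113 col [131.5        135.08974359 137.23076923]
[314 227  28  19 208] [536.2 239.9  93.6] [544.1 274.   99.7] [535.4 238.9] [13.6 70.9] 5.228448867797852 col [36.09134615 36.24519231 37.87980769]
[359 247  10  15  88] [524.3 334.3  93.7] [537.6 341.6 100.3] [520.9 332.2] [35.5 10.3] 19.78102684020996 col [141.25       144.67045455 147.14772727]
mat ((542.787353515625, -226.71450805664062), (317.4951477050781, 278.3326110839844), 89.20464324951172) [ 150  158  128   72 4612]
side top 6719 ((534.475830078125, 234.89781188964844), (134.62559509277344, 246.89710998535156), 7.809330940246582) 63.10501474467583
[251 231  17  12 139] [547.3 143.6  93. ] [564.2 150.3 100.9] [547.1 142.1] [33.9 12. ] 16.651836395263672 col [144.97122302 151.47482014 158.35971223]
[262 257  13  34 229] [534.4 239.8  96.5] [544.  270.9 100.7] [534.2 236.1] [12.2 69.9] 8.003438949584961 col [77.80349345 79.09170306 82.51965066]
[269 310  19  15 181] [521.7 331.3  93.8] [537.4 338.7 100.1] [521.8 329.6] [32.9 10.9] 19.443918228149414 col [155.61878453 159.83977901 163.85635359]
mat ((543.7695922851562, -228.24859619140625), (312.301025390625, 273.6801452636719), 89.03172302246094) [ 205  135  103   65 5672]
```

The cover centre is at about (534.5, 236.5), yaw 7.8°. The wings are at (521.6, 331) at about 19.5° and (547.3, 143) at about 14°. The mat middle is (543, -228). I'll go over the left screw first, with the jaws half closed to clear the handle.

Call:
carry_out --pt "0.5 -37 -3 0 10" --pt "0.5 -75 -6 0 20" --pt "0.5 -115 -9 0 30" --pt "0.5 -155 -12 0 40" --pt "0.5 -195 -15 0 50" --pt "0.5 -235 -18 0 60" --pt "0.5 -270 -20 0 70" --pt "0.5 -305 -23 0 80" --pt "0.5 -340 -26 0 90" --pt "0.5 -366 -27 0 100"

```text
time: 1.4
tool_pos: [522.5, 330.3, 225.7]
tcp_rot: [-3.141, 0.002, 1.019]
contact_force: [0.6, 1.2, -0.5]
grip_width: 45.7
```

```bash
cat >> h.py <<'E'
def rel(o,tx,ty,tz,yawdeg):
    y=o["tcp_rot"][2];p=o["tool_pos"];d=np.array([tx,ty,tz])-p
    sp=-((yawdeg-np.degrees(y)+180)%360-180)
    print("t",round(o["time"],2),"tcp",np.round(p,1),"yaw",round(np.degrees(y),1),"q6",round(o["joint_positions"][5],2),"w",round(o["grip_width"],1),"F",np.round(o["contact_force"],1),"rot",np.round(o["tcp_rot"],3))
    print("dx %.1f dy %.1f dz %.1f spin %.1f"%(d[0]*np.cos(y)+d[1]*np.sin(y),d[0]*np.sin(y)-d[1]*np.cos(y),-d[2],sp))
E
python3 - <<'E'
from h import *
from plant import bot
rel(bot.get_obs(),521.6,330.7,150,19.5)
E
```

```text
t 1.4 tcp [522.5 330.3 225.7] yaw 58.4 q6 0.99 w 45.7 F [ 0.6  1.2 -0.5] rot [-3.141e+00  2.000e-03  1.019e+00]
dx -0.2 dy -1.0 dz 75.7 spin 38.9
```

Call:
carry_out --pt "0.5 0 -1 20 10" --pt "0.5 0 -1 40 20" --pt "0.5 0 -1 60 30" --pt "0.5 0 -1 75 39" --pt "0.5 0 -1 75 39"

```text
time: 2.02
tool_pos: [520.8, 330.3, 149.1]
tcp_rot: [3.14, 0.005, 0.34]
contact_force: [0.3, -0.2, -0.1]
grip_width: 46.0
```

```bash
python3 - <<'E'
from h import *
from plant import bot
rel(bot.get_obs(),521.6,330.7,74,19.5)
c=bot.capture("wrist");cv2.imwrite("pics/wrist1.png",c["color"][:,:,::-1])
c=bot.capture("side");cv2.imwrite("pics/side1.png",cv2.resize(c["color"][200:380,180:360,::-1],(600,600)))
E
```

```text
t 2.02 tcp [520.8 330.3 149.1] yaw 19.5 q6 1.67 w 46.0 F [ 0.3 -0.2 -0.1] rot [3.14  0.005 0.34 ]
dx 0.9 dy -0.1 dz 75.1 spin -0.0
```

View pics/wrist1.png

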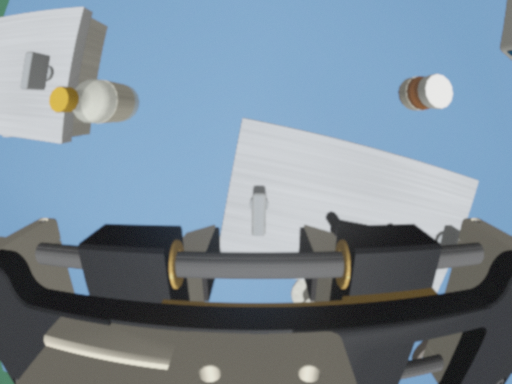

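View pics/side1.png

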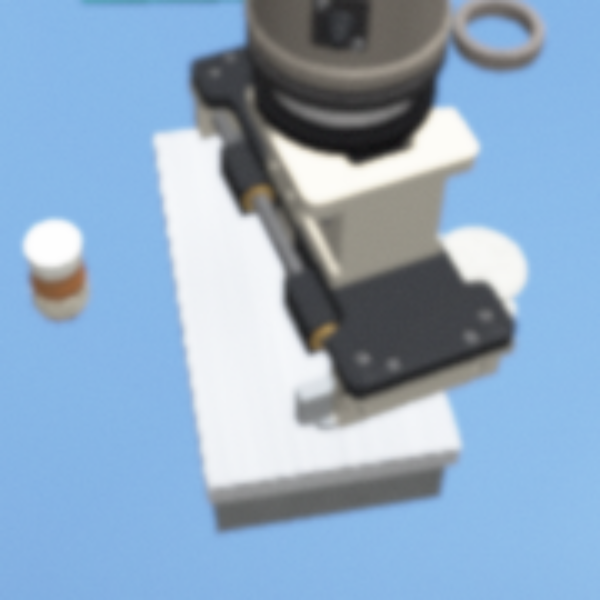

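The wrist view shows the wing at (259,210), upright in the picture and centred between the fingers, so alignment is good. Next: descend, then close.

Call:
carry_out --pt "0.5 1 0 20 0" --pt "0.5 1 0 40 0" --pt "0.5 1 0 60 0" --pt "0.5 1 0 75 0" --pt "0.5 1 0 75 0" --pt "1 1 0 75 0" --pt "1 1 0 75 0" --pt "1 1 0 75 0" --pt "1 1 0 75 0"

```text
time: 3.25
tool_pos: [522.7, 331.1, 76.2]
tcp_rot: [3.141, 0.001, 0.341]
contact_force: [-1.1, 2.0, 0.0]
grip_width: 10.5
```

```bash
python3 - <<'E'
from h import *
from plant import bot
rel(bot.get_obs(),521.6,330.7,74,92)
print(bot.get_obs()["moment"])
c=bot.capture("side");cv2.imwrite("pics/side2.png",cv2.resize(c["color"][200:380,180:360,::-1],(600,600)))
E
```

```text
t 3.25 tcp [522.7 331.1  76.2] yaw 19.6 q6 1.67 w 10.5 F [-1.1  2.   0. ] rot [3.141e+00 1.000e-03 3.410e-01]
dx -1.2 dy 0.0 dz 2.2 spin -72.4
[ 0.53455471  0.33831759 -0.04449325]
```

Call:
carry_out --pt "1 0 0 0 -8" --pt "1 0 0 0 -16" --pt "1 0 0 0 -24" --pt "1 0 0 0 -32" --pt "1 0 0 0 -40" --pt "1 0 0 0 -48" --pt "1 0 0 0 -56" --pt "1 0 0 0 -64" --pt "1 0 0 0 -71" --pt "1 0 0 0 -71"

```text
time: 4.55
tool_pos: [521.9, 331.5, 76.3]
tcp_rot: [-3.139, 0.001, 1.58]
contact_force: [-4.9, 1.9, 1.3]
grip_width: 9.8
```

```bash
python3 - <<'E'
from h import *
from plant import bot
rel(bot.get_obs(),521.6,330.7,74,92)
print(bot.get_obs()["moment"])
c=bot.capture("side");cv2.imwrite("pics/side3.png",cv2.resize(c["color"][200:380,180:360,::-1],(600,600)))
E
```

```text
t 4.55 tcp [521.9 331.5  76.3] yaw 90.5 q6 0.43 w 9.8 F [-4.9  1.9  1.3] rot [-3.139e+00  1.000e-03  1.580e+00]
dx -0.8 dy -0.3 dz 2.3 spin -1.5
[0.31666849 0.77805932 0.02266244]
```

View pics/side3.png

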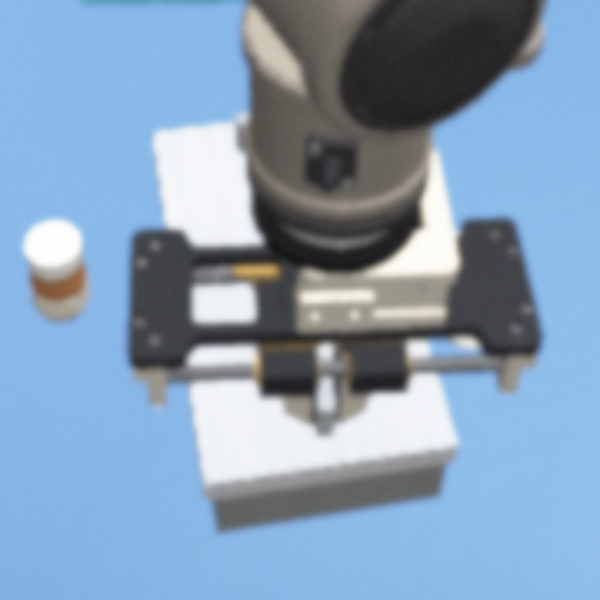

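The picture shows the wing turned in the jaws to run along the long side, at (325,390), and the cover has not moved. I'll nudge it 2° to the stop, open and rise.

Call:
carry_out --pt "1 0 0 0 -2" --pt "1 0 0 0 -2" --pt "0.5 0 0 0 -2" --pt "0.5 0 0 0 -1" --pt "0.5 0 0 0 -1" --pt "0.5 0 0 -20 0" --pt "0.5 0 0 -40 0" --pt "0.5 0 0 -60 0" --pt "0.5 0 0 -80 0"

```text
time: 5.72
tool_pos: [522.2, 331.5, 156.9]
tcp_rot: [-3.14, 0.001, 1.578]
contact_force: [-0.1, 0.7, -0.1]
grip_width: 45.5
```

```bash
python3 - <<'E'
from h import *
from plant import bot
rel(bot.get_obs(),547.4,142.7,155,15)
c=bot.capture("wrist");cv2.imwrite("pics/wrist4.png",c["color"][:,:,::-1])
E
```

```text
t 5.72 tcp [522.2 331.5 156.9] yaw 90.4 q6 0.43 w 45.5 F [-0.1  0.7 -0.1] rot [-3.140e+00  1.000e-03  1.578e+00]
dx -189.0 dy 23.8 dz 1.9 spin 75.4
```

View pics/wrist4.png

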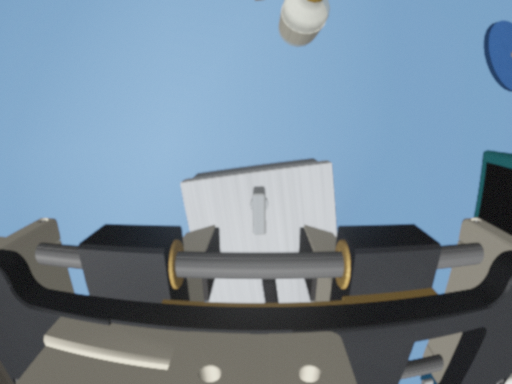

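The wing stays along the long side, upright at (259,210) in the wrist view. Now to the right screw.

Call:
carry_out --pt "0.5 -25 3 0 10" --pt "0.5 -50 6 0 20" --pt "0.5 -75 9 0 30" --pt "0.5 -100 12 0 40" --pt "0.5 -125 15 0 50" --pt "0.5 -150 18 0 60" --pt "0.5 -170 22 2 68" --pt "0.5 -189 24 2 75" --pt "0.5 -189 24 2 75"

```text
time: 6.9
tool_pos: [549.0, 142.3, 157.4]
tcp_rot: [-3.141, -0.002, 0.268]
contact_force: [0.4, 0.3, -0.2]
grip_width: 46.3
```

```bash
python3 - <<'E'
from h import *
from plant import bot
rel(bot.get_obs(),547.4,142.7,75,15)
c=bot.capture("wrist");cv2.imwrite("pics/wrist5.png",c["color"][:,:,::-1])
g=cv2.resize(c["color"][130:250,200:320,::-1],(600,600),interpolation=2);cv2.imwrite("pics/wrist5z.png",g)
c=bot.capture("side");cv2.imwrite("pics/side5.png",cv2.resize(c["color"][200:380,180:360,::-1],(600,600)))
E
```

```text
t 6.9 tcp [549.  142.3 157.4] yaw 15.4 q6 1.42 w 46.3 F [ 0.4  0.3 -0.2] rot [-3.141e+00 -2.000e-03  2.680e-01]
dx -1.4 dy -0.8 dz 82.4 spin 0.4
```

View pics/wrist5z.png

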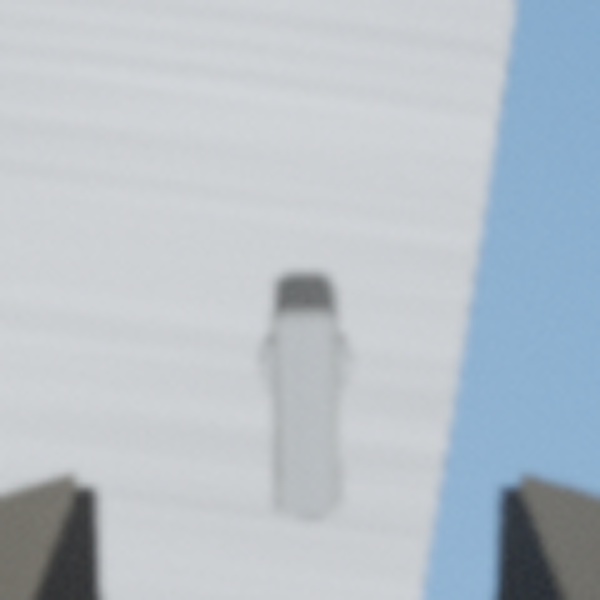

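View pics/side5.png

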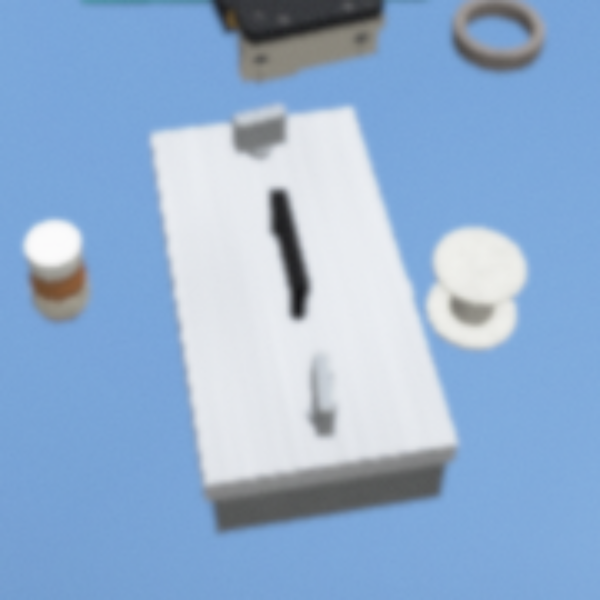

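The left wing now lies along the long side at (322,395). The right wing is aligned with the jaws.

Call:
carry_out --pt "0.5 -1 -0.5 20 0" --pt "0.5 -1 -0.5 40 0" --pt "0.5 -1 -0.5 60 0" --pt "0.5 -1 -0.5 81 0" --pt "0.5 -1 -0.5 81 0" --pt "1 -1 -0.5 81 0" --pt "1 -1 -0.5 81 0" --pt "1 -1 -0.5 81 0" --pt "1 -1 -0.5 81 0"

```text
time: 8.12
tool_pos: [548.3, 143.6, 77.1]
tcp_rot: [3.141, -0.004, 0.272]
contact_force: [0.6, -2.3, 1.7]
grip_width: 10.7
```

```bash
python3 - <<'E'
from h import *
from plant import bot
rel(bot.get_obs(),547.4,142.7,75,91)
E
```

```text
t 8.12 tcp [548.3 143.6  77.1] yaw 15.6 q6 1.42 w 10.7 F [ 0.6 -2.3  1.7] rot [ 3.141 -0.004  0.272]
dx -1.1 dy 0.6 dz 2.1 spin -75.4
```

Call:
carry_out --pt "1 0 0 0 -8" --pt "1 0 0 0 -16" --pt "1 0 0 0 -24" --pt "1 0 0 0 -32" --pt "1 0 0 0 -40" --pt "1 0 0 0 -48" --pt "1 0 0 0 -56" --pt "1 0 0 0 -64" --pt "1 0 0 0 -71" --pt "1 0 0 0 -75"

```text
time: 9.38
tool_pos: [547.8, 143.9, 77.1]
tcp_rot: [3.139, -0.001, 1.583]
contact_force: [-2.1, 2.1, 1.5]
grip_width: 9.7
```

Call:
carry_out --pt "1 0 0 0 -2" --pt "1 0 0 0 -2"

```text
time: 9.62
tool_pos: [547.7, 144.1, 77.1]
tcp_rot: [3.139, -0.002, 1.617]
contact_force: [-0.5, 0.2, -1.1]
grip_width: 9.9
```

```bash
python3 - <<'E'
from h import *
from plant import bot
rel(bot.get_obs(),547.4,142.7,75,91)
print(bot.get_obs()["moment"])
E
```

```text
t 9.62 tcp [547.7 144.1  77.1] yaw 92.7 q6 0.07 w 9.9 F [-0.5  0.2 -1.1] rot [ 3.139e+00 -2.000e-03  1.617e+00]
dx -1.3 dy -0.4 dz 2.1 spin 1.7
[ 0.15239293  0.12085857 -0.27336034]
```

The moment about z is now -0.27 N m, so the screw is against its stop. Release, rise and move towards the handle.

Call:
carry_out --pt "0.5 0 0 0 0" --pt "0.5 0 0 0 1" --pt "0.5 0 0 0 1" --pt "0.5 0 0 -20 1" --pt "0.5 0 0 -40 1" --pt "0.5 0 0 -60 0" --pt "0.5 0 0 -80 0" --pt "0.5 -40 0 -80 0" --pt "0.5 -80 0 -80 0"

```text
time: 10.75
tool_pos: [551.3, 63.4, 157.4]
tcp_rot: [3.138, -0.002, 1.619]
contact_force: [0.9, 1.1, -0.9]
grip_width: 46.1
```

```bash
python3 - <<'E'
from h import *
from plant import bot
rel(bot.get_obs(),534.5,236.8,84,97.8)
c=bot.capture("wrist");cv2.imwrite("pics/wrist6.png",c["color"][:,:,::-1])
c=bot.capture("side");np.savez("side6.npz",**c);cv2.imwrite("pics/side6.png",cv2.resize(c["color"][200:380,180:360,::-1],(600,600)))
E
```

```text
t 10.75 tcp [551.3  63.4 157.4] yaw 92.7 q6 -0.07 w 46.1 F [ 0.9  1.1 -0.9] rot [ 3.138e+00 -2.000e-03  1.619e+00]
dx 174.0 dy -8.5 dz 73.4 spin -5.1
```

View pics/wrist6.png

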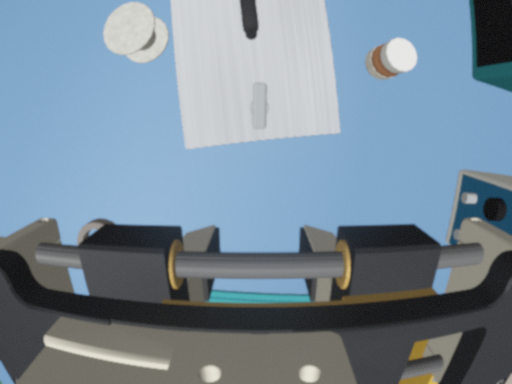

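View pics/side6.png

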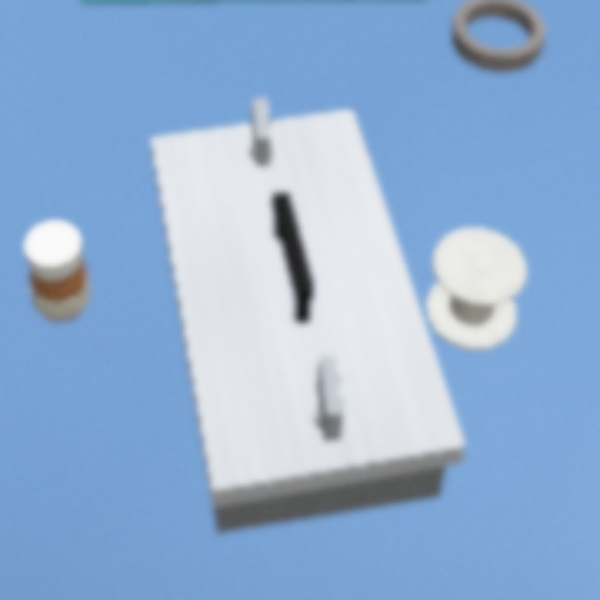

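Both wings lie along the long side, at (260,130) and (330,400), and the cover has shifted only a millimetre or two. I moved away from the handle rather than onto it because the tool x sign was wrong, which did no harm. I'll re-measure the handle and the wings.

```bash
python3 - <<'E'
from h import *
c=ld("side6.npz");W=cloud(c);hsv=cv2.cvtColor(c["color"],cv2.COLOR_RGB2HSV)
box=np.zeros((384,512),bool);box[220:360,222:325]=1
top=box&(abs(W[...,2]-63)<6)&(hsv[...,1]<60)&(hsv[...,2]>120)
print("top",cv2.minAreaRect(W[top][:,:2].astype(np.float32)))
hi=box&(W[...,2]>84)&(W[...,2]<115)
k,l,s,ce=cv2.connectedComponentsWithStats(hi.astype(np.uint8))
for i in range(1,k):
    if s[i,4]<15: continue
    p=W[l==i]; q=cv2.minAreaRect(p[:,:2].astype(np.float32));print(s[i],np.round(q[0],1),np.round(q[1],1),q[2],np.percentile(p[:,2],[50,95]))
E
```

```text
top ((534.2843627929688, 235.756103515625), (134.7515869140625, 248.7564697265625), 8.807379722595215)
[256 229   6  17  83] [548.9 142.1] [ 9.9 36.6] 3.1833066940307617 [97.2378741 99.4481639]
[262 257  13  34 225] [534.1 236.3] [12.1 72.4] 9.01630973815918 [97.52196902 99.56451589]
[276 307   8  21 132] [519.4 330.4] [10.3 33.8] 2.242741107940674 [97.36180845 99.24262849]
```

Cover yaw is 8.8° and the wings are at about 83–84° relative to it, so both are loose. The handle is at (534.2, 236.5).

Call:
carry_out --pt "0.5 35 -2 0 -1" --pt "0.5 70 -4 0 -3" --pt "0.5 105 -5 0 -5" --pt "0.5 140 -7 0 -6" --pt "0.5 174 -8.5 0 -6" --pt "0.5 174 -8.5 0 -6"

```text
time: 11.6
tool_pos: [534.7, 236.9, 157.0]
tcp_rot: [3.139, -0.001, 1.722]
contact_force: [1.1, -0.4, -0.3]
grip_width: 45.8
```

```bash
python3 - <<'E'
from h import *
from plant import bot
rel(bot.get_obs(),534.2,236.5,74,98.8)
c=bot.capture("wrist");cv2.imwrite("pics/wrist7.png",c["color"][:,:,::-1])
E
```

```text
t 11.6 tcp [534.7 236.9 157. ] yaw 98.7 q6 0.13 w 45.8 F [ 1.1 -0.4 -0.3] rot [ 3.139e+00 -1.000e-03  1.722e+00]
dx -0.3 dy -0.6 dz 83.0 spin -0.1
```

View pics/wrist7.png

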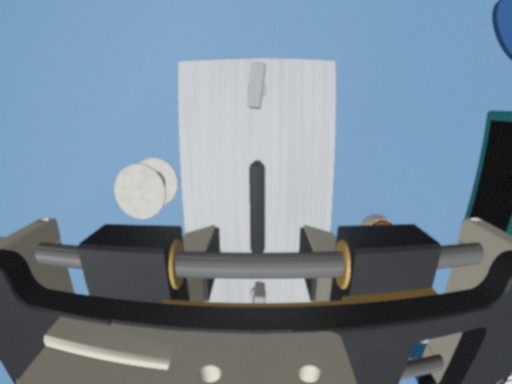

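The handle is centred at (257,205) and parallel to the jaws. Descend and grip.

Call:
carry_out --pt "0.5 0 0 25 0" --pt "0.5 0 0 50 0" --pt "0.5 0 0 70 0" --pt "0.5 0 -0.5 83 0" --pt "0.5 0 -0.5 83 0" --pt "1 0 -0.5 83 0" --pt "1 0 -0.5 83 0" --pt "1 0 -0.5 83 0" --pt "1 0 -0.5 83 0"

```text
time: 12.78
tool_pos: [534.1, 235.4, 74.3]
tcp_rot: [3.14, -0.0, 1.721]
contact_force: [-0.0, 0.4, 1.3]
grip_width: 11.7
```

Call:
carry_out --pt "1 0 0 -3 0" --pt "1 0 0 -8 0" --pt "1 0 0 -14 0" --pt "1 0 0 -20 0" --pt "1 0 0 -30 0" --pt "1 0 0 -40 0" --pt "1 0 0 -40 0"

```text
time: 13.65
tool_pos: [534.7, 235.6, 115.5]
tcp_rot: [3.138, -0.0, 1.721]
contact_force: [-0.3, 0.2, -3.6]
grip_width: 11.6
```

```bash
python3 - <<'E'
from h import *
from plant import bot
rel(bot.get_obs(),543.5,-227.5,160,90)
print(bot.get_obs()["moment"])
c=bot.capture("side");np.savez("side8.npz",**c);cv2.imwrite("pics/side8.png",c["color"][:,:,::-1])
E
```

```text
t 13.65 tcp [534.7 235.6 115.5] yaw 98.6 q6 0.13 w 11.6 F [-0.3  0.2 -3.6] rot [ 3.138 -0.     1.721]
dx -459.2 dy -60.6 dz -44.5 spin 8.6
[-0.0703427   0.12217922  0.02012094]
```

View pics/side8.png

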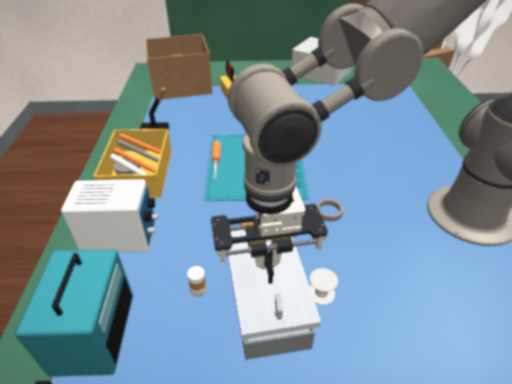

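The cover is lifted and hanging (3.6 N). Raise it and carry it over.

Call:
carry_out --pt "1 0 0 -12 0" --pt "1 0 0 -28 0" --pt "1 0 0 -45 0" --pt "1 -15 -2 -50 0" --pt "1 -40 -5 -50 1" --pt "1 -75 -10 -50 2" --pt "1 -110 -15 -50 3" --pt "1 -145 -19 -50 4" --pt "1 -180 -24 -50 5" --pt "1 -215 -28 -50 6"

```text
time: 14.95
tool_pos: [538.1, 16.5, 164.8]
tcp_rot: [3.14, -0.0, 1.615]
contact_force: [-0.0, -0.2, -3.2]
grip_width: 11.7
```

Call:
carry_out --pt "1 -35 0 0 1" --pt "1 -70 0 0 2" --pt "1 -105 0 0 3" --pt "1 -140 0 0 3" --pt "1 -175 0 0 3" --pt "1 -205 0 0 3" --pt "1 -225 0 0 3" --pt "1 -235 0 0 3" --pt "1 -235 0 0 3"

```text
time: 16.08
tool_pos: [548.4, -218.4, 164.7]
tcp_rot: [3.14, -0.001, 1.562]
contact_force: [-0.7, 0.9, -5.0]
grip_width: 11.6
```

```bash
python3 - <<'E'
from h import *
from plant import bot
rel(bot.get_obs(),543.3,-227.5,37,90)
for n in ["side","scene"]:
    c=bot.capture(n);np.savez(n+"9.npz",**c);cv2.imwrite(f"pics/{n}9.png",c["color"][:,:,::-1])
E
```

```text
t 16.07 tcp [ 548.4 -218.4  164.7] yaw 89.5 q6 -0.5 w 11.6 F [-0.7  0.9 -5. ] rot [ 3.140e+00 -1.000e-03  1.562e+00]
dx -9.2 dy -5.0 dz 127.7 spin -0.5
```

View pics/side9.png

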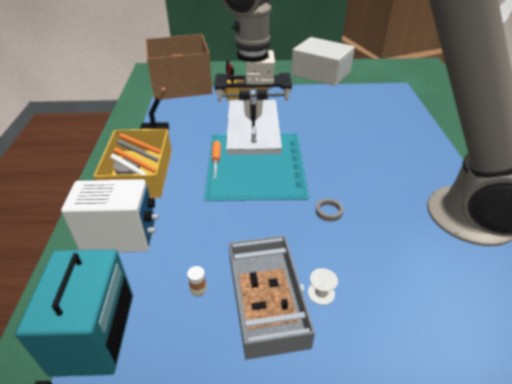

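View pics/scene9.png

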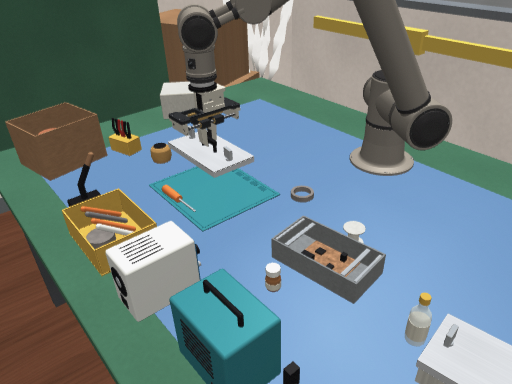

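The cover hangs level above the mat: at (253,125) in the side view and (210,152) in the scene view. Lower it.

Call:
carry_out --pt "1 -4 -2 10 0" --pt "1 -9 -5 28 -0.5" --pt "1 -9 -5 46 -0.5" --pt "1 -9 -5 64 -0.5" --pt "1 -9 -5 82 -0.5" --pt "1 -9 -5 98 -0.5" --pt "1 -9 -5 110 -0.5" --pt "1 -9 -5 117 -0.5" --pt "1 -9 -5 121 -0.5" --pt "1 -9 -5 121 -0.5"

```text
time: 17.42
tool_pos: [543.7, -226.2, 43.8]
tcp_rot: [3.14, -0.001, 1.572]
contact_force: [-0.5, 0.4, -4.3]
grip_width: 11.7
```

Call:
carry_out --pt "1 0 0 2 0" --pt "1 0 0 4 0" --pt "1 0 0 6 0" --pt "1 0 0 7 0" --pt "1 0 0 7 0"

```text
time: 18.05
tool_pos: [543.7, -226.2, 36.7]
tcp_rot: [3.14, -0.001, 1.572]
contact_force: [-0.2, 0.5, -3.8]
grip_width: 11.7
```

```bash
python3 - <<'E'
from h import *
from plant import bot
rel(bot.get_obs(),543.3,-227.5,35.3,90)
c=bot.capture("side");cv2.imwrite("pics/side10.png",cv2.resize(c["color"][80:220,170:340,::-1],(680,560)))
c=bot.capture("scene");cv2.imwrite("pics/scene10.png",cv2.resize(c["color"][110:240,130:300,::-1],(680,520)))
E
```

```text
t 18.05 tcp [ 543.7 -226.2   36.7] yaw 90.1 q6 -0.53 w 11.7 F [-0.2  0.5 -3.8] rot [ 3.140e+00 -1.000e-03  1.572e+00]
dx -1.3 dy -0.4 dz 1.4 spin 0.1
```

View pics/side10.png

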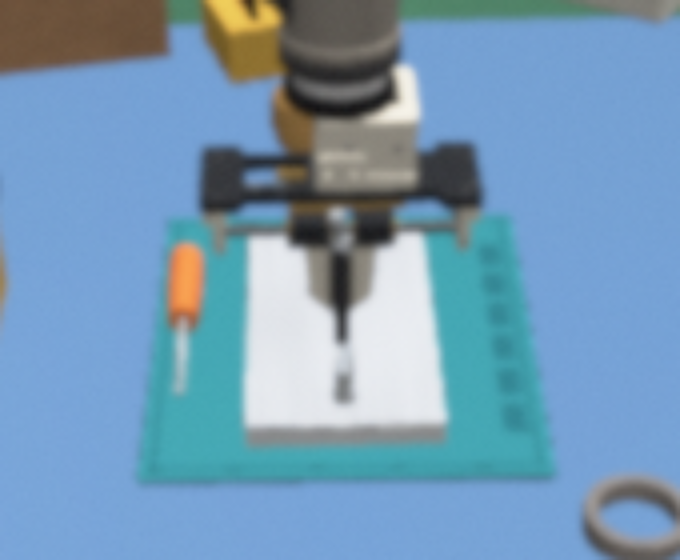

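View pics/scene10.png

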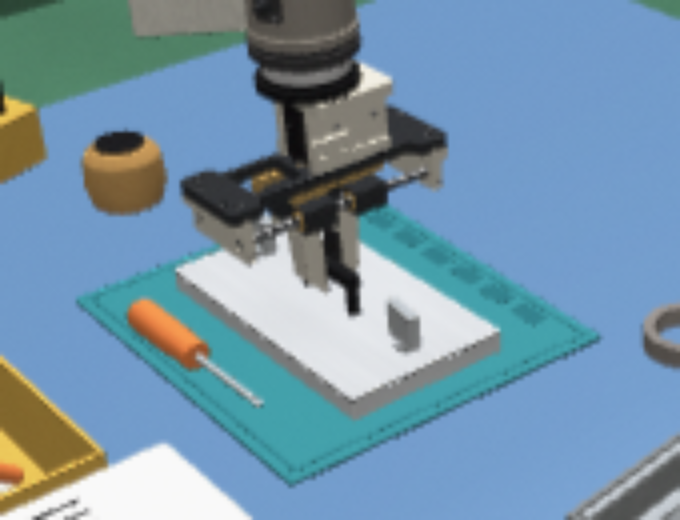

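Both views show the cover flat, centred on the mat and clear of the screwdriver, about 1 mm above contact. The wrist still carries its weight. Lower it slowly until it touches.

Call:
carry_out --pt "1 0 0 0.7 0" --pt "1 0 0 1.4 0" --pt "1 0 0 1.8 0" --pt "1 0 0 1.8 0"

```text
time: 18.65
tool_pos: [543.8, -226.2, 35.3]
tcp_rot: [3.14, -0.001, 1.572]
contact_force: [-1.2, -0.0, 0.5]
grip_width: 11.6
```

The weight is off the wrist, so the cover rests on the mat. Open and retreat.

Call:
carry_out --pt "0.8 0 0 0 0" --pt "0.6 0 0 0 0" --pt "0.5 0 0 0 0" --pt "0.5 0 0 0 0" --pt "0.5 0 0 -10 0" --pt "0.5 0 0 -35 0" --pt "0.5 0 0 -70 0" --pt "0.5 0 0 -110 0" --pt "0.5 0 0 -150 0" --pt "0.5 0 0 -150 0"

```text
time: 19.9
tool_pos: [545.2, -227.3, 189.6]
tcp_rot: [3.133, 0.003, 1.572]
contact_force: [0.5, -0.4, -0.1]
grip_width: 45.9
```

Call:
carry_out --pt "0.5 40 0 -20 0" --pt "0.5 80 0 -40 0" --pt "0.5 130 0 -40 0" --pt "0.5 180 0 -40 0" --pt "0.5 220 0 -40 0" --pt "0.5 240 0 -40 0" --pt "0.5 240 0 -40 0"

```text
time: 20.78
tool_pos: [544.3, 13.4, 228.5]
tcp_rot: [3.133, 0.004, 1.574]
contact_force: [0.1, 0.0, -0.7]
grip_width: 45.8
```

```bash
python3 - <<'E'
from h import *
from plant import bot
rel(bot.get_obs(),543.3,-227.5,35.3,90)
c=bot.capture("side");cv2.imwrite("pics/side11.png",c["color"][:,:,::-1])
W=cloud(c);hsv=cv2.cvtColor(c["color"],cv2.COLOR_RGB2HSV)
b=np.zeros((384,512),bool);b[125:200,215:300]=1
t=b&(abs(W[...,2]-24)<7)&(hsv[...,1]<60)&(hsv[...,2]>120)
print(cv2.minAreaRect(W[t][:,:2].astype(np.float32)),t.sum())
A=np.c_[W[t][:,:2],np.ones(t.sum())];print(np.linalg.lstsq(A,W[t][:,2],rcond=None)[0],np.median(W[t][:,2]))
E
```

```text
t 20.77 tcp [544.3  13.4 228.5] yaw 90.2 q6 -0.12 w 45.8 F [ 0.1  0.  -0.7] rot [3.133 0.004 1.574]
dx -240.9 dy -1.8 dz 193.2 spin 0.2
((569.8161010742188, -226.02305603027344), (252.587158203125, 183.51644897460938), 89.96600341796875) 2056
[-1.15708997e-03 -3.14762617e-03  2.40766890e+01] 24.161549550330847
```

View pics/side11.png

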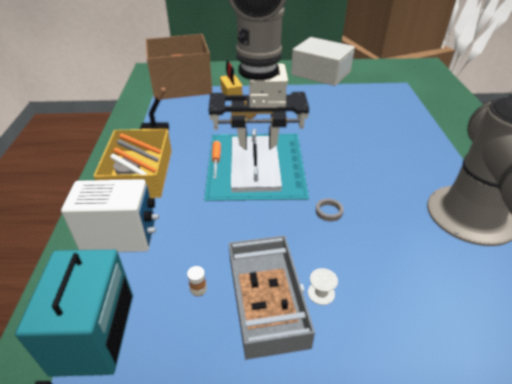

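The side view shows the cover flat on the mat at (255,163), handle up, with the gripper well clear. Its sheet top is level at z = 24.2, where 24 is expected. Handing in.

```bash
python3 -c "
from plant import bot
print(bot.close_job())"
```

```text
the job is handed in; nothing more can be done
None
```

The cover is off and lying flat, handle up, in the middle of the teal mat, and the job is handed in at about 21 s of the 58 s. The hand-in gave no verdict.

**Screws:** I turned the left screw, then the right, until each reached its stop. Both wings then measured about 83–84° from tight (the stop is at 83°). The cover had shifted only a millimetre or two at that point.

**Lift and placing:** I lifted the cover by its handle, carried it over and set it down slowly until the wrist no longer held its weight. I then let go and moved clear.

**Last checks:**
- **Height and level:** the cover's top is at 24.2 mm (24 expected), with a slope below 0.4%.
- **Position:** the tool was within about 2 mm of the mat's middle when I let go. In the picture the cover sits centred and clear of the screwdriver.
- **Disagreement:** the final outline fit came out too wide in x (183 mm, centre x 570). I put this down to pale screwdriver pixels being included. I relied on the tool position and the picture for x. The fit's centre in y agreed (-226).
- **Slip on the way:** after the right screw I moved away from the handle instead of towards it, with nothing touched.

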